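Tip the knob blanks through the stock bin's sprung flap

ROBOT

A 6-joint arm with a two-finger parallel gripper is mounted at the origin on the work surface. World frame = base frame: x ahead of the robot, y to its left, z up, the work surface at z = 0. Lengths are in m, angles in degrees, forces in N, time in s.
With the tool pointing down it reaches from about 0.35 to 0.725 m from the base axis. Payload 4.3 kg.
Tool frame: the origin (TCP) lies on the mounting face of the last link; the fingertips stand 173 mm ahead of it and the grasp point (between the pads) lies 155 mm ahead of it; z points along the fingers, y is the line along which they close (so a half turn about z gives the same grasp; the last joint's range is limited). The gripper opens to 85 mm and grips with 20 to 120 N. Pads are 22 mm wide; open, the fingers measure 114 mm over their backs; the gripper's body (76 mm by 85 mm) begins 54 mm behind the grasp point. The pads swing forward as they close: fully open they stand 13 mm farther back than shut.
Start: joints at [70.743, 21.618, 4.641, 73.018, 0, 83.68], TCP at [0.129, 0.56, 0.405] pointing down, gripper open.
Joint ranges: [-156.06, 156.06], [-48.1, 94.91], [-58.44, 69.94], [-101.28, 121.22], [-78.64, 73.56], [-180, 180]. Speed limits (degrees/s): [147.25, 147.25, 180, 180, 180, 180].

INTERFACE

Orientations are given as a 3x3 rotation matrix whose columns are the frame's x, y, z axes.
In Python, from station import env, optics, workorder, telemetry gives the robot as it stands. The module is installed in compiled form; this text tells all that it offers. Calls block until the motion is done:
- env.movep(position, orientation): joint-space move of the TCP to a pose.
- env.servo_line(position, max_speed=0.15, orientation=None): straight line of the TCP; orientation=None keeps the orientation; max_speed is the mean speed in m/s.
- env.move_j(angles): joint-space move.
- env.move_gripper(opening, strength=None): finger opening in m; strength is the grip in N (None keeps the last); returns when the fingers have stopped.
- env.pause(seconds).
- env.ik(position, orientation): joint angles nearest the present ones, or None.
- optics.get_image(name): name is "scene" or "side" or "wrist"; returns the picture (420x560x3 uint8, blue, green, red); there is no depth.
- optics.camera_info(name): a dict with "vertical_fov" (degrees; the focal length in pixels is half the picture's height over the tangent of half this angle, whatever the lens; pixels are square), "cx", "cy" (the principal point, pixels), "pose" (4x4, takes a point from camera to world coordinates); the wrist camera has in their place "T_tool_cam" (4x4, takes a point from camera to tool coordinates, whose origin is the TCP and whose axes are the flange's). Camera axes: x right, y up, looking along -z (the intrinsics and any distortion apply to the point x, -y, -z); pixel columns grow to the right and rows downward; lengths in m; the calibration is good to about 2 mm. The wrist camera is an equidistant fisheye: a pixel r from the principal point sees the ray r / f radians off the axis. A picture is of the moment at which its call begins: read the wrist's pose just before it. camera_info takes no time and is no camera call.
A pose or a line that the arm cannot do raises env.Unreachable and nothing moves.
- workorder.job_done(): hands the job in; it is judged then, once.
Readings, each from a call of its own:
- telemetry.read_t(): time.
- telemetry.read_joints(): joint angles.
- telemetry.read_joint_vel(): joint speeds.
- telemetry.read_effort(): joint torques, N m.
- telemetry.read_ee_pos(): TCP position.
- telemetry.read_eef_rot(): TCP orientation.
- telemetry.read_wrist_force(): force on the tool from outside, world axes, zero at the start.
- telemetry.read_wrist_torque(): the same for the moment, N m.
- telemetry.read_width(): finger opening in m.
- telemetry.read_finger_force(): force on a finger pad.
Only numpy, scipy, OpenCV 4.12 (cv2) and the standard library are available. Lean on these libraries where they do the work, as an engineer would, in place of code of your own. Each camera call takes 0.05 s, during which the arm holds its last target. There are 200 camera calls.

TASK

Put the two wooden knob blanks away in the flap-top bin: lift the steel scoop they lie in by its handle, push the bin's sprung flap open with the front lip of the scoop and tip both blanks through it. Keep the gripper itself off the bin, let the flap close again, and set the empty scoop down upright on the bench.

Things in the scene. Friction and masses are not known exactly. Their poses are not given: they have to be found in the camera images.
- scoop: Loose open-fronted steel scoop, 120 (x) x 70 (y) mm, 0.2-0.33 kg, holding the blanks. Origin: centre of its flat underside, z up; mouth towards its own -x. Walls 32 mm high. Handle: a wooden bar across the middle (x = 0), 16 mm thick in x, 24 tall, 64 long in y, centre 78 and top 90 mm above the underside, between steel uprights; take it from above, fingers closing along the scoop's x.
- scoop_lip (a point): Middle of the lower edge of the scoop's front lip, at x = -60 mm, z = 0 of the scoop (level with its underside). The lip is a straight edge 64 mm wide and 10 high. Behind it the inner floor slopes down (13 degrees) over 40 mm to a flat floor 3 mm above the underside, so the blanks stay in until the scoop is nosed down by well over 13 degrees; 45 empties it.
- bin: Fixed plywood bin with a steel flap in its top (not the open bin of offcuts). 200 (x) x 150 (y) mm, deck 140 high. Origin: centre of its underside. Flap 126 wide, x = -35 to 75, flush with the deck, hinged at its +x edge; its -x edge swings down. Rims 25 high beside the flap (beyond y = +-66) and across its front (x = -37 to -46), none behind the hinge. Bring the scoop mouth towards the bin's -x.
- flap (a joint): Angle of the bin's flap, rad: 0 shut and level, growing as its free edge goes down, at most 1.1. A spring shuts it: about 1.5 N at 50 mm from the hinge starts it, 3-4 N holds it at 0.5; the blanks alone do not open it. Pressed down 30 mm, 50 mm from the hinge, by the lip of a scoop nosed down 45 degrees, it is at 0.5 rad: a chute down which the blanks roll over its free edge into the bin.
- ball1_center (a point): Centre of one knob blank, a plain beech ball 24 mm in diameter, 12 g, loose in the scoop.
- ball2_center (a point): Centre of the other knob blank, like the first.
There are look-alikes about, which are no part of the job. What is shaped like the scoop but green or purple is not meant.

How it is judged (in metres and radians):
On the way:
1. the scoop, touching the flap bin, has pressed its flap open by more than 0.3 rad (value of joint flap above 0.3 rad and contact force between scoop and bin above 0.5 N), for 0.1 s.
At the end, for the whole second after the job is handed in: Both blanks are inside the flap bin (centres within its walls and less than 110 mm above its underside), the flap is shut (below 0.1 rad), and the scoop stands at rest and upright (within 10 degrees) on the bench (underside within 12 mm of it) (x of ball1_center in the frame of bin between -0.1 and 0.1 m and y of ball1_center in the frame of bin between -0.075 and 0.075 m and z of each of ball1_center, ball2_center in the frame of bin below 0.11 m and x of ball2_center in the frame of bin between -0.1 and 0.1 m and y of ball2_center in the frame of bin between -0.075 and 0.075 m and value of joint flap below 0.1 rad and height (world z) of scoop below 0.012 m and angle between scoop's own z axis and vertical below 0.17 rad and linear speed of scoop below 0.03 m/s); the robot touches nothing.
It fails at once if the gripper or arm pushes on the flap bin with more than 4 N (contact force between any of the fingers, the arm and bin above 4 N).
It also fails if it takes over 58 s, if anything falls off the work surface, if the arm or the gripper's body presses on something with over 40 N, if the wrist force passes 120 N, or if a joint passes its speed limit or range.

## Working session

There is one attempt and no reset: what is moved stays moved. The work goes in short steps, each a Python script; the robot and the scene stay as the last script left them, time stands still between calls to the robot, and variables do not carry over. Pictures are saved under pics/ and viewed, at most 10 in all, crops included, and the job is handed in when it is done.

```bash
mkdir -p pics; ls; python3 - <<'E'
from station import env, optics, workorder, telemetry
import cv2, numpy as np
np.set_printoptions(precision=4,suppress=True)
for n in ("scene","side","wrist"):
    cv2.imwrite(f"pics/{n}0.png",optics.get_image(n)); print(n,optics.camera_info(n))
print(telemetry.read_t(),telemetry.read_eef_rot(),telemetry.read_ee_pos())
E
```

```text
pics
scene {'vertical_fov': 57.76002912339103, 'cx': 275.1085489098778, 'cy': 209.06789482518235, 'pose': array([[-0.2481, -0.5406,  0.8039,  1.195 ],
       [ 0.9685, -0.1206,  0.2178,  0.2891],
       [-0.0208,  0.8326,  0.5534,  0.6163],
       [ 0.    ,  0.    ,  0.    ,  1.    ]])}
side {'vertical_fov': 48.18055007856232, 'cx': 278.00787756478985, 'cy': 217.15767757859803, 'pose': array([[ 0.7938,  0.2875, -0.5359, -0.1527],
       [-0.6081,  0.365 , -0.705 , -0.7588],
       [-0.0071,  0.8855,  0.4646,  0.6815],
       [ 0.    ,  0.    ,  0.    ,  1.    ]])}
wrist {'vertical_fov': 65.70646984690485, 'cx': 274.99035777611925, 'cy': 205.66629759525878, 'T_tool_cam': array([[-0.0001,  0.9621,  0.2727,  0.0693],
       [ 1.    ,  0.0001,  0.    ,  0.    ],
       [-0.    ,  0.2727, -0.9621,  0.0303],
       [ 0.    ,  0.    ,  0.    ,  1.    ]])}
0.15 [[-0.9746  0.2239 -0.0005]
 [ 0.2239  0.9746 -0.0015]
 [ 0.0002 -0.0016 -1.    ]] [0.1286 0.5602 0.404 ]
```

View pics/scene0.png

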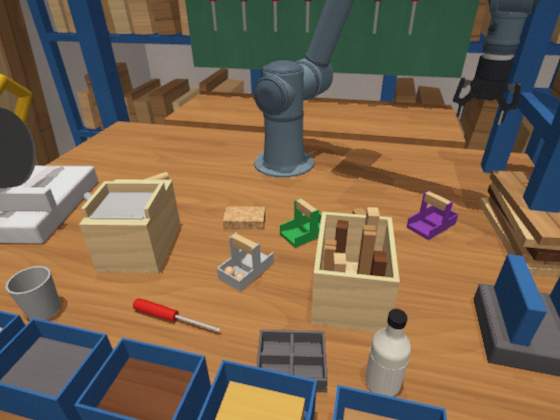

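View pics/side0.png

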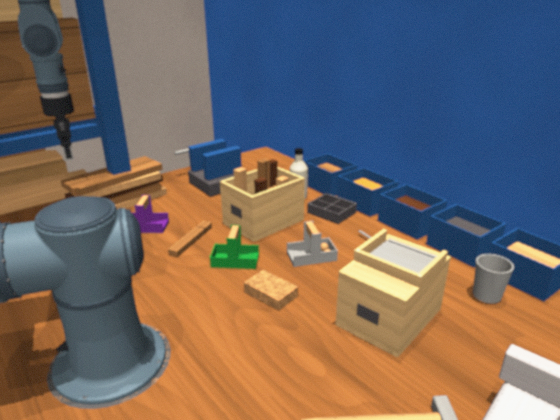

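Scene view: the steel scoop is at about (245,262) with the balls at (230,270). The green one (302,222) and purple one (433,215) are look-alikes. The flap bin is at (135,225); the open offcut bin at (355,265) is not meant. Next, enlarged crops.

```bash
python3 - <<'E'
import cv2
a=cv2.imread("pics/scene0.png")[165:300,80:280]; cv2.imwrite("pics/c1.png",cv2.resize(a,None,fx=4,fy=4,interpolation=cv2.INTER_CUBIC))
a=cv2.imread("pics/side0.png")[210:350,275:455]; cv2.imwrite("pics/c2.png",cv2.resize(a,None,fx=4,fy=4,interpolation=cv2.INTER_CUBIC))
E
```

```text
(no output)
```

View pics/c1.png

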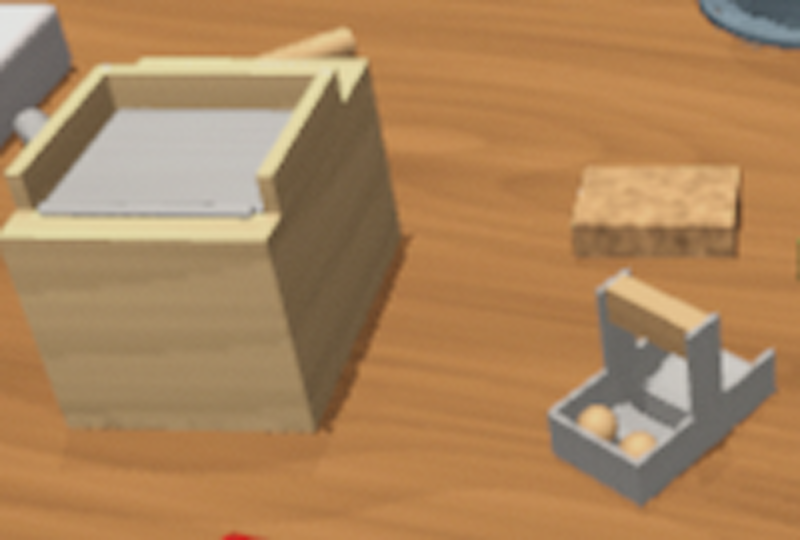

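View pics/c2.png

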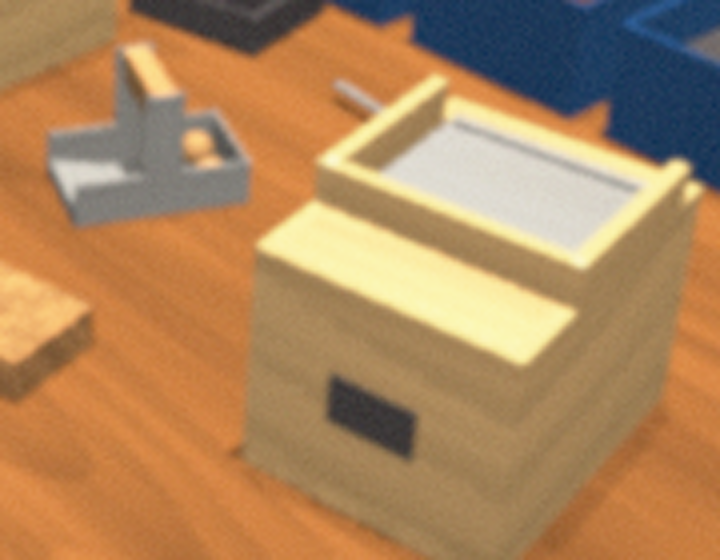

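Scene crop: the hinge (rimless) side of the bin faces the camera, with deck corners at crop (5,238) and (270,238). The scoop's closed end, with both balls at (598,422) and (638,445), faces lower left; its mouth faces upper right. It is grey steel, so it is the one meant. Fitting both poses from labelled corners.

```bash
cat > h.py <<'E'
from station import env, optics, workorder, telemetry
import cv2, numpy as np
np.set_printoptions(precision=4,suppress=True)
def proj(n,P,tool=None):
    c=optics.camera_info(n); f=210/np.tan(np.radians(c["vertical_fov"]/2))
    q=(np.c_[P,np.ones(len(P))]@np.linalg.inv(c["pose"]).T)[:,:3]
    return np.c_[c["cx"]+f*q[:,0]/-q[:,2], c["cy"]-f*q[:,1]/-q[:,2]]
def Rz(a): c,s=np.cos(a),np.sin(a); return np.array([[c,-s,0],[s,c,0],[0,0,1.]])
def Ry(a): c,s=np.cos(a),np.sin(a); return np.array([[c,0,s],[0,1,0],[-s,0,c]])
E
cat > fit.py <<'E'
from h import *
from scipy.optimize import least_squares
def fit(sc,si,x0):
    def r(p):
        o=[]
        for n,L,off in (("scene",sc,(80,165)),("side",si,(275,210))):
            L=np.array(L,float); P=L[:,2:]/1000@Rz(p[2]).T+[p[0],p[1],0]
            o.append(proj(n,P)-(L[:,:2]/4+off))
        return np.vstack(o).ravel()
    s=least_squares(r,x0,loss="soft_l1"); print(s.x,np.degrees(s.x[2])); print(r(s.x).reshape(-1,2).round(1).tolist())
fit([(5,238,100,-75,140),(270,238,100,75,140),(68,430,100,-75,0),(318,430,100,75,0),(402,235,-100,75,0)],
    [(258,245,-100,75,140),(525,365,-100,-75,140),(245,455,-100,75,0),(322,162,-46,75,165),(585,265,-46,-75,165)],[.6,-.25,0])
fit([(640,503,60,35,0),(640,462,60,35,32),(550,412,60,-35,32),(555,450,60,-35,0),(773,350,-60,35,32),(775,388,-60,35,0)],
    [(247,200,60,-35,0),(247,168,60,-35,32),(78,222,-60,-35,0),(73,192,-60,-35,32),(48,135,-60,35,32),(213,112,60,35,32)],[.6,0.05,-.8])
E
python3 fit.py
```

```text
[ 0.5402 -0.2498  0.2336] 13.381460439212532
[[-2.6, 0.1], [-0.4, -0.4], [-0.3, -0.1], [-0.1, -0.4], [-1.8, -1.0], [-1.0, -0.4], [0.8, -1.8], [-1.1, 0.8], [-2.3, -1.0], [-0.1, -1.1]]
[ 0.566   0.0433 -0.3988] -22.852402662217763
[[0.1, 0.4], [-1.0, 0.2], [-1.6, -0.3], [-1.4, 0.6], [-0.5, -0.9], [-0.7, -0.2], [-0.7, -0.6], [-0.1, -2.9], [-1.8, 0.4], [-0.4, -2.5], [-1.4, -1.6], [-0.7, -1.8]]
```

Both fits agree to about 1 px. Next I check reachability of the whole path for either tool half-turn.

```bash
cat >> h.py <<'E'
SX,SY,SA=0.566,0.0433,np.radians(-22.85)
BX,BY,BA=0.5402,-0.2498,np.radians(13.4)
SG=1
def tcp(S,handle,sg=None):
    sg=sg or SG
    R=np.c_[sg*S[:,1],sg*S[:,0],-S[:,2]]
    return handle-0.155*R[:,2],R
def park(z,sg=None,yaw=None):   # scoop level over its place, underside at z
    return tcp(Rz(SA if yaw is None else yaw),np.array([SX,SY,z+.078]),sg)
def lip(xb,z,tilt,sg=None):  # lip at bin (xb,0,z), nosed down by tilt deg
    S=Rz(BA)@Ry(-np.radians(tilt))
    return tcp(S,np.array([BX,BY,0])+Rz(BA)@np.array([xb,0,z])+S@np.array([.06,0,.078]),sg)
PRESS=[(.025,.140,12),(.025,.129,22),(.025,.117,34),(.025,.109,45)]
E
python3 - <<'E'
from h import *
for sg in (1,-1):
    for p in [park(0.1,sg),park(0,sg),park(.22,sg),lip(.025,.22,0,sg),lip(.025,.175,12,sg)]+[lip(*q,sg) for q in PRESS]+[lip(.025,.22,45,sg)]:
        print(sg,p[0],env.ik(*p))
E
```

```text
1 [0.566  0.0433 0.333 ] [ -2.0278  22.4271  -4.9075  62.6654   0.     110.8222]
1 [0.566  0.0433 0.233 ] [ -2.0278  26.9716 -13.7316  49.2968   0.     110.8222]
1 [0.566  0.0433 0.453 ] [ -2.0278  20.4265  10.0015  79.575    0.     110.8222]
1 [ 0.6229 -0.2301  0.453 ] [-25.745   33.4374  30.5355  87.0981   0.      50.855 ]
1 [ 0.5745 -0.2416  0.4154] [-30.4729  22.1025   6.2507  65.4366   8.2849  46.7593]
1 [ 0.5745 -0.2416  0.3804] [-30.4729  22.6488   1.8814  60.5211   8.2849  46.7593]
1 [ 0.5337 -0.2513  0.3675] [-35.1586  15.9454 -11.1866  47.8971  16.309   43.5986]
1 [ 0.4862 -0.2627  0.3437] [-41.5818  10.3309 -25.11    33.3998  27.2557  40.2037]
1 [ 0.4455 -0.2724  0.3162] [-47.9615   7.8934 -36.2646  20.2344  38.36    37.6784]
1 [ 0.4455 -0.2724  0.4272] [-47.9615   2.2148 -24.6435  37.5342  38.36    37.6784]
-1 [0.566  0.0433 0.333 ] [ -2.0278  22.4271  -4.9075  62.6654   0.     -69.1778]
-1 [0.566  0.0433 0.233 ] [ -2.0278  26.9716 -13.7316  49.2968   0.     -69.1778]
-1 [0.566  0.0433 0.453 ] [ -2.0278  20.4265  10.0015  79.575    0.     -69.1778]
-1 [ 0.6229 -0.2301  0.453 ] [ -25.745    33.4374   30.5355   87.0981    0.     -129.145 ]
-1 [ 0.5745 -0.2416  0.4154] [ -30.4729   22.1025    6.2507   65.4366    8.2849 -133.2407]
-1 [ 0.5745 -0.2416  0.3804] [ -30.4729   22.6488    1.8814   60.5211    8.2849 -133.2407]
-1 [ 0.5337 -0.2513  0.3675] [ -35.1586   15.9454  -11.1866   47.8971   16.309  -136.4014]
-1 [ 0.4862 -0.2627  0.3437] [ -41.5818   10.3309  -25.11     33.3998   27.2557 -139.7963]
-1 [ 0.4455 -0.2724  0.3162] [ -47.9615    7.8934  -36.2646   20.2344   38.36   -142.3216]
-1 [ 0.4455 -0.2724  0.4272] [ -47.9615    2.2148  -24.6435   37.5342   38.36   -142.3216]
```

```bash
python3 - <<'E'
from h import *
p=telemetry.read_ee_pos(); env.servo_line([p[0],p[1],.46],max_speed=.2)
env.movep(*park(.22)); P,R=telemetry.read_ee_pos(),telemetry.read_eef_rot()
im=optics.get_image("wrist")
c=optics.camera_info("wrist"); f=210/np.tan(np.radians(c["vertical_fov"]/2))
# overlay predicted scoop corners & handle ends
for q in [(x,y,z) for x in(-60,60) for y in(-35,35) for z in(0,32)]+[(x,y,90) for x in(-8,8) for y in(-32,32)]:
    w=Rz(SA)@np.array(q)/1000+[SX,SY,0]; t=np.linalg.inv(c["T_tool_cam"])@np.r_[R.T@(w-P),1]
    v=np.array([t[0],-t[1],-t[2]]); th=np.arctan2(np.hypot(*v[:2]),v[2]); d=v[:2]/np.hypot(*v[:2])*f*th
    cv2.circle(im,tuple(int(round(k)) for k in (c["cx"]+d[0],c["cy"]+d[1])),2,(0,0,255) if q[2]<90 else (255,0,0),-1)
cv2.imwrite("pics/w1.png",im); print(telemetry.read_t(),P,R)
E
```

```text
3.0333 [0.5659 0.0442 0.4531] [[ 0.387   0.9221  0.    ]
 [ 0.9221 -0.387   0.0002]
 [ 0.0002 -0.0001 -1.    ]]
```

View pics/w1.png

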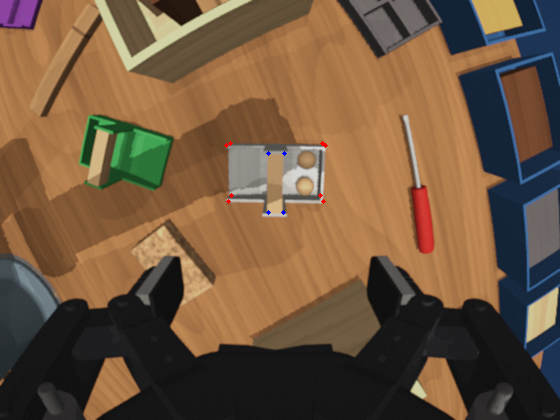

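The overlay lands on the grey scoop's corners (228,145)–(323,202) and handle (275,182) to within about 2 mm. Both balls are at (306,160) and (305,186). Grasping now.

```bash
python3 - <<'E'
from h import *
env.servo_line(park(0.0)[0],max_speed=.15,orientation=park(0)[1])
env.move_gripper(0.0,strength=70)
print("w",telemetry.read_width(),telemetry.read_finger_force(),telemetry.read_ee_pos(),telemetry.read_wrist_force())
env.servo_line(park(.06)[0],max_speed=.06)
env.servo_line(park(.22)[0],max_speed=.12)
env.pause(.3); print(telemetry.read_wrist_force(),telemetry.read_width(),telemetry.read_t())
cv2.imwrite("pics/w2.png",cv2.resize(optics.get_image("wrist")[100:360,140:420],None,fx=2,fy=2))
E
```

```text
w 0.014778179215680814 70.08726954460144 [0.5658 0.0434 0.233 ] [-1.3494  0.3757  1.5648]
[ 0.4681 -0.091  -3.2998] 0.014989220534303958 8.225
```

View pics/w2.png

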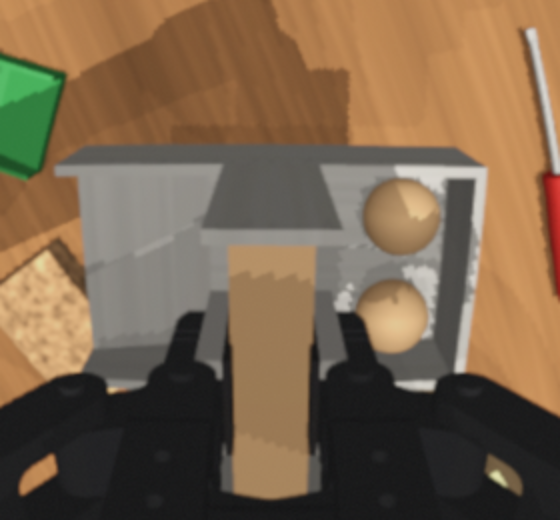

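The scoop is held level with both balls still in it, at (400,217) and (392,315). Moving over the bin and pressing.

```bash
python3 - <<'E'
from h import *
def go(p,v): env.servo_line(p[0],max_speed=v,orientation=p[1])
go(lip(.025,.22,0),.12); env.pause(.3)
go(lip(.025,.175,10),.06)
f0=telemetry.read_wrist_force()
for q,v in zip(PRESS,(.06,.15,.15,.15)):
    go(lip(*q),v); print(q,telemetry.read_wrist_force()-f0,telemetry.read_ee_pos()-lip(*q)[0])
env.pause(1.2); print(telemetry.read_wrist_force()-f0,telemetry.read_wrist_force(),telemetry.read_t())
a=optics.get_image("scene")[130:290,60:260]; b=optics.get_image("side")[150:350,260:460]
c=optics.get_image("wrist")[60:340,140:420]
cv2.imwrite("pics/p1.png",np.hstack([cv2.resize(a,(400,320)),cv2.resize(c,(400,320))]))
cv2.imwrite("pics/p1s.png",b)
E
```

```text
(0.025, 0.14, 12) [-0.7026  1.1977  0.2144] [ 0.0001 -0.      0.0004]
(0.025, 0.129, 22) [0.4999 1.9053 0.6754] [-0.0002 -0.0001  0.0006]
(0.025, 0.117, 34) [-3.2929  1.8779  1.5136] [ 0.0004 -0.0002  0.0004]
(0.025, 0.109, 45) [-4.5852  1.5323  1.9913] [ 0.0004 -0.0001  0.0001]
[-1.5558  0.3504  2.7452] [-1.732  -1.0055  0.1125] 15.525
```

View pics/p1.png

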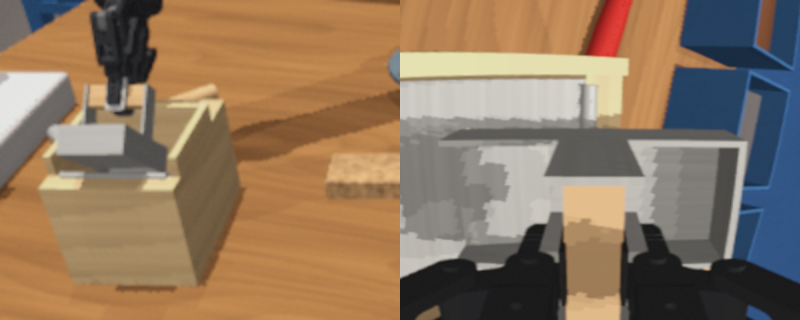

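The scoop is nosed down on the pressed flap (about 3 N) and its visible floor at (590,210) and (690,200) is empty. Lifting off and checking.

```bash
python3 - <<'E'
from h import *
def go(p,v): env.servo_line(p[0],max_speed=v,orientation=p[1])
go(lip(.025,.23,45),.1); 
for t in (30,15,0): go(lip(.025,.25,t),.15)
go(park(.22),.2); env.pause(.2)
print(telemetry.read_wrist_force(),telemetry.read_width(),telemetry.read_t())
w=optics.get_image("wrist")[100:360,140:420]; b=optics.get_image("side")[200:350,280:460]; a=optics.get_image("scene")[160:290,60:280]
cv2.imwrite("pics/p2.png",np.hstack([cv2.resize(w,(400,400)),np.vstack([cv2.resize(b,(400,300)),cv2.resize(a,(400,260))])[:400+160]if 0 else cv2.resize(b,(400,400))]))
E
```

```text
[-0.0879 -1.1682 -2.5214] 0.014679565403582286 20.5583
```

View pics/p2.png

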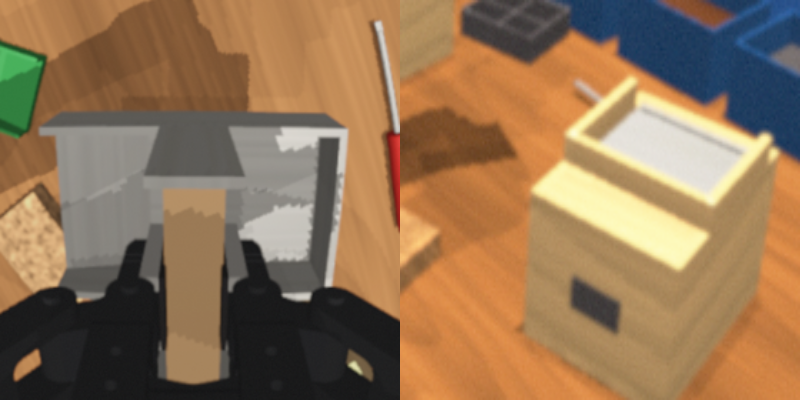

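The scoop is empty and level, and the flap is shut. Setting it down at its old place, then looking with the scene camera for balls behind the front rim.

```bash
python3 - <<'E'
from h import *
def go(p,v): env.servo_line(p[0],max_speed=v,orientation=p[1])
go(park(.02),.15); go(park(0.001),.03); print(telemetry.read_wrist_force())
env.move_gripper(.085); go(park(.2),.15); env.pause(.5)
print(telemetry.read_width(),telemetry.read_t())
cv2.imwrite("pics/p3.png",cv2.resize(optics.get_image("scene")[160:300,70:290],None,fx=3.6,fy=3.6,interpolation=cv2.INTER_CUBIC))
E
```

```text
[-0.221  -0.1555 -2.1565]
0.08503066851691174 25.6333
```

View pics/p3.png

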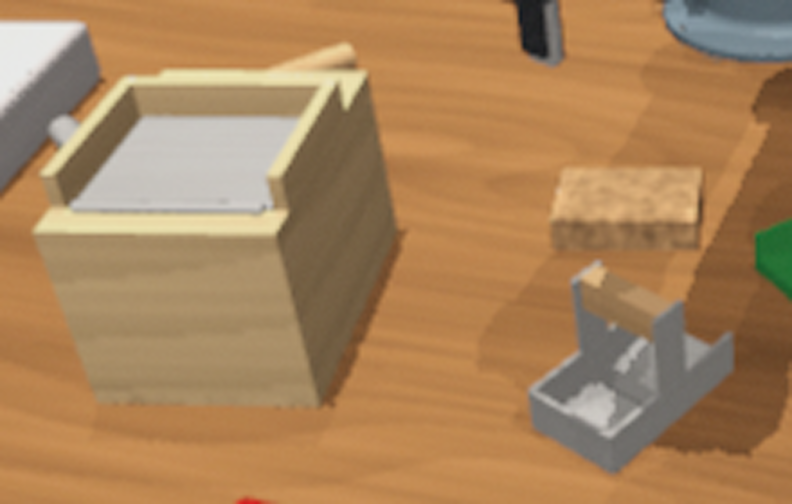

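The flap at (185,165) is shut with nothing on it. The scoop stands upright and empty at (630,380), and no balls are visible on the bench.

```bash
python3 -c "
from h import *
print(workorder.job_done())"
```

```text
the job is handed in; nothing more can be done
None
```

I handed the job in at about 26 s: the last pictures show the scoop empty and upright at its old place, the flap shut, and no blanks on the flap or the bench in view, so both should be in the bin, though the cameras cannot see inside it and no verdict came back.

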